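Put three mixed-up lab items back in their own stands

TASK

The bottle, the rubber bung and the six-sided plastic plug are each standing on the wrong grey stand. Put each one upright, seated down in the recess of its own stand: the bottle in the wide round stand, the bung in the small round stand and the plug in the six-sided stand. The empty black mat is free for setting one aside meanwhile. Keep the bottle upright, and do not push the petri dish, the timer or the beaker about.

Things in the scene. Friction and masses are not known exactly. Their poses are not given: they have to be found in the camera images.
- bottle_mid (a point): Centre (half-way up, on the axis) of the white reagent bottle with a screw cap, the only small bottle in the work area: round body 36 mm in diameter and 64 mm high, cap 25 mm in diameter, 78 mm high in all, 0.11 kg, loose, upright (z up). It starts in the recess of the six-sided stand.
- bung_mid (a point): Centre (half-way up, on the axis) of the small black rubber bung: 23 mm in diameter at its foot, tapering to about 17 mm at its top, 24 mm high, about 20 g, loose, standing on its wide end (z up). It starts in the recess of the wide round stand.
- plug_mid (a point): Centre (half-way up, on the axis) of the translucent white plastic screw plug: a six-sided flange at the bottom, 42 mm across flats, 48 mm across corners and 10 mm thick, with a round upright stem of 28 mm diameter above it, 42 mm high in all, about 20 g, loose (z up). Grasp it by the stem. It starts resting on the rim of the small round stand, too big for the recess.
- wide_stand: Wide round grey stand, a low disc of 84 mm diameter fixed to the bench: round recess of 54 mm diameter in the middle, for the bottle. Origin: centre of its underside, on the bench; z up. Recess floor 3 mm and rim 8 mm above the origin.
- small_stand: Small round grey stand, a low disc of 63 mm diameter fixed to the bench: round recess of 39 mm diameter in the middle, for the bung. Origin: centre of its underside, on the bench; z up. Recess floor 3 mm and rim 8 mm above the origin.
- hex_stand: Six-sided grey stand, 88 mm across flats, fixed to the bench: six-sided recess 60 mm across flats in the middle, for the plug, which goes in any way round. Origin: centre of its underside, on the bench; z up. Recess floor 3 mm and rim 8 mm above the origin.
- spare_mat: Empty square black rubber mat, 90 x 90 mm and 3 mm thick, flat, fixed to the bench: the free spot to set one thing aside. Origin: centre of its underside, on the bench; z up.
- petri_mid (a point): Centre of the petri dish, a clear flat round dish 93 mm in diameter and 15 mm high, loose; not to be moved.
- timer_mid (a point): Centre of the white timer with a small display, 66 x 66 x 19 mm, loose; not to be moved.
- beaker_mid (a point): Centre (half-way up) of the empty clear beaker, 72 mm in diameter and 90 mm high, loose; not to be moved.
Things that resemble listed ones, but are neither listed nor needed, are in the scene too. Of the things that look like the part that bears plug_mid, the smallest one is meant. Leave any green or yellow look-alike of the small_stand alone.

How it is judged:
By the outcome, as a careful person would: the job done as asked, in the order asked, and still so for the second after the job is handed in, with the robot touching nothing.
It also fails if it takes over 120 s, if anything falls off the work surface, if the arm or the gripper's body presses on something with over 40 N, if the wrist force passes 120 N, or if a joint passes its speed limit or range.

ROBOT

A 6-joint arm with a two-finger parallel gripper is mounted at the origin on a cart in front of the work surface, level with it; the furniture and walls round the work are solid. World frame = base frame: x ahead of the robot, y to its left, z up, the work surface at z = 0. Lengths are in m, angles in rad, forces in N, time in s.
With the tool pointing down it reaches from about 0.3 to 0.825 m from the base axis. Payload 5.4 kg.
Tool frame: the origin (TCP) lies midway between the tips of the shut fingers; the grasp point (between the pads) lies 19 mm behind it; z points along the fingers, y is the direction in which the jaws open and shut (so a half turn about z gives the same grasp; the last joint's range is limited). The gripper opens to 92 mm and grips with 3 to 60 N. Pads are 20 mm wide; open, the fingers measure 128 mm over their backs; the gripper's body (75 mm by 189 mm) begins 69 mm behind the grasp point.
Start: joints at [-1.358, 0.158, 1.597, -0, 1.386, -0.21], TCP at [0.236, -0.524, 0.215] pointing down, gripper open.
Joint ranges: [-2.91, 2.91], [-0.94, 2.29], [0.18, 2.7], [-1.29, 4.43], [0.17, 2.64], [-3, 3]. Speed limits (rad/s): [2.57, 2.57, 3.14, 3.14, 3.14, 3.14].

INTERFACE

Orientations are given as a unit quaternion [x, y, z, w].
In Python, from workcell import * gives the robot as it stands.
- The arm moves only by the tool play_rows, never from a script. Its argument "increments" is a list of rows, each a list of 3 entries, a list of its own where there are three numbers: the turn, a rotation vector about the tool's x, y, z in rad, then the shift along the tool's x, y, z in m, then the opening, from 0 (shut) to 1 (fully open). A call has 1 to 10 rows; each row is the pose to reach, as a shift and turn from the pose commanded when the call began, along the tool's axes at that moment; what a row does not reach only later rows make up. A row lasts 1/10 s, in which the tool goes at most 50 mm and 8.59 degrees, less where a joint would pass 70% of its speed; a pose out of reach is approached as far as the arm can. A call with a gripper value outside its range is refused whole. The fingers move at their own pace and stop on an object; "grip_force" is the grip in N (left out, the last holds). Time passes only in rows, so rows that repeat a pose let the fingers close. It gives the time, the measured TCP pose, the force and the opening at its end, in the units of the state.
- read_state(): the state, without advancing time (a new reading comes with each control period).
- snapshot(name): name is "scene" or "top" or "wrist"; returns a dict with "color" (480x640x3 uint8, red, green, blue), "camera_matrix" (3x3 intrinsics, pixels), "R" (3x3) and "t" (3): a world point X has camera coordinates R X + t; the wrist camera has in their place "T_tool_cam" (4x4, takes a point from camera to tool coordinates, whose origin is the TCP and whose axes are the flange's). Camera axes: x right, y down, z forward; pixel columns grow to the right and rows downward; lengths in m; the calibration is good to about 2 mm. A picture is of the moment at which its call begins: read the wrist's pose just before it. There is no depth.
- sign_off(): hands the job in, once; it reports no verdict.
Trained networks look in the newest picture that a camera, given by its name, has taken for a name from the list of things; names that differ only in an ending like _2 or _b are one class to them, and where a whole thing is asked for, a point or a joint stands for the part that bears it (a point fixed in the world has none). Each returns a list of dicts, best first, with "p" (0 to 1); they miss things now and then, are a little off and sometimes report something else, mostly with a low value. They report only what shows in the picture. A call takes as long as a camera call. They do not tell look-alikes from the thing itself.
- trace(camera, query): "pixels" (480x640 bool, what is visible of it).
- landmark_of(camera, query): "point" ([x, y, z] in m, in world coordinates, good to about 4 mm: a listed point, or the origin of a listed thing).
The state is a dict: "time_s": time; "joint_pos": joint angles; "joint_vel": joint speeds; "tau": joint torques, N m; "tcp_pos": TCP position; "ee_rot": TCP orientation; "contact_force": force on the tool from outside, world axes, zero at the start; "wrist_torque": the same for the moment, N m; "finger_gap": opening from 0.0 (shut) to 1.0 (fully open).
Only numpy, scipy, OpenCV 4.12 (cv2) and the standard library are available. Lean on these libraries where they do the work, as an engineer would, in place of code of your own. Each camera call takes 0.05 s, during which the arm holds its last target.

## Working session

There is one attempt and no reset: what is moved stays moved. The work goes in short steps, Python scripts to look and compute and a tool call to move; the robot and the scene stay as the last step left them, time stands still between calls to the robot, and variables do not carry over. Pictures are saved under pics/ and viewed, and the job is handed in when it is done.

Besides the shell and the picture viewer there is one more tool, called after ">>>" by a JSON object that holds its "name" and its "arguments". play_rows: Moves the arm, as the interface text tells. Its arguments: {"type":"object","properties":{"increments":{"type":"array"},"grip_force":{"type":"number"}},"required":["increments"]}

```bash
ls; mkdir -p pics; python3 - <<'E'
from workcell import *
import cv2
s=read_state();print({k:s[k] for k in('time_s','tcp_pos','ee_rot','finger_gap')})
for n in('scene','top'):
    d=snapshot(n);cv2.imwrite(f'pics/{n}0.png',cv2.cvtColor(d['color'],cv2.COLOR_RGB2BGR))
    for q in('bottle_mid','bung_mid','plug_mid','wide_stand','small_stand','hex_stand','spare_mat','petri_mid','timer_mid','beaker_mid'):
        r=landmark_of(n,q)
        for e in r:
            import numpy as np
            p=d['camera_matrix']@(d['R']@np.array(e['point'])+d['t']);p=p[:2]/p[2]
            print(n,q,round(e['p'],2),np.round(e['point'],3),p.round())
E
```

```text
pics
{'time_s': 0.0, 'tcp_pos': array([ 0.23576397, -0.52376468,  0.21364836]), 'ee_rot': array([ 9.77740985e-01,  2.09813542e-01, -1.36123304e-05, -9.18193818e-04]), 'finger_gap': 0.999781991094903}
scene bottle_mid 0.67 [ 0.585 -0.058  0.04 ] [340. 231.]
scene bottle_mid 0.38 [ 0.483 -0.205  0.001] [395. 238.]
scene plug_mid 0.97 [0.575 0.286 0.029] [251. 276.]
scene plug_mid 0.84 [0.448 0.364 0.029] [255. 308.]
scene plug_mid 0.58 [ 0.478 -0.2    0.001] [396. 239.]
scene plug_mid 0.55 [0.471 0.259 0.026] [284. 288.]
scene wide_stand 0.63 [ 0.508 -0.357  0.   ] [418. 222.]
scene small_stand 0.81 [0.433 0.492 0.004] [212. 344.]
scene small_stand 0.7 [ 0.468 -0.067  0.001] [370. 254.]
scene small_stand 0.57 [0.466 0.257 0.004] [286. 296.]
scene hex_stand 0.7 [ 0.585 -0.063 -0.002] [341. 242.]
scene hex_stand 0.64 [ 0.481 -0.201  0.002] [395. 238.]
scene spare_mat 0.78 [ 0.479 -0.2    0.001] [395. 239.]
scene petri_mid 0.77 [ 0.621 -0.24   0.005] [370. 221.]
scene timer_mid 0.93 [0.42  0.087 0.007] [345. 277.]
scene beaker_mid 0.55 [ 0.668 -0.399  0.046] [390. 194.]
top bottle_mid 0.6
[... 241 characters left out ...]
op plug_mid 0.17 [ 0.466  0.259 -0.002] [240. 266.]
top wide_stand 0.78 [ 0.509 -0.358  0.001] [482. 250.]
top small_stand 0.97 [ 0.473 -0.066  0.   ] [367. 264.]
top small_stand 0.84 [0.432 0.486 0.   ] [150. 279.]
top small_stand 0.62 [ 0.511 -0.356  0.001] [481. 249.]
top small_stand 0.58 [ 0.465  0.259 -0.   ] [239. 267.]
top hex_stand 0.64 [ 0.588 -0.058 -0.003] [364. 219.]
top spare_mat 0.85 [ 0.484 -0.201  0.002] [421. 260.]
top petri_mid 0.79 [ 0.624 -0.242  0.008] [436. 204.]
top petri_mid 0.58 [0.423 0.085 0.007] [307. 283.]
top timer_mid 0.62 [ 0.588 -0.058 -0.002] [364. 219.]
top timer_mid 0.57 [0.422 0.09  0.008] [305. 283.]
top beaker_mid 0.65 [ 0.671 -0.399  0.042] [501. 184.]
```

View pics/top0.png

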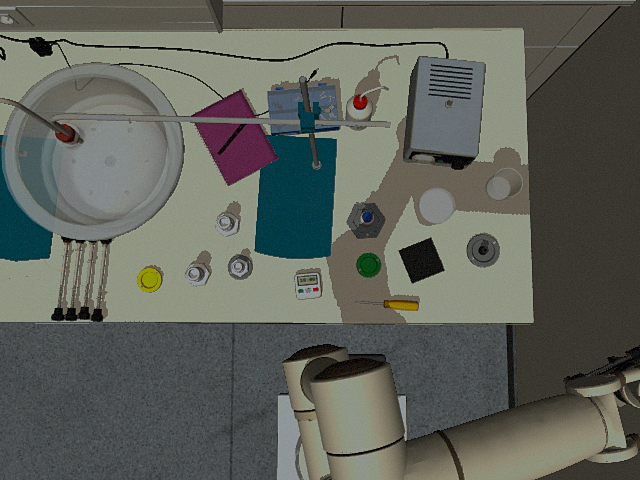

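View pics/scene0.png

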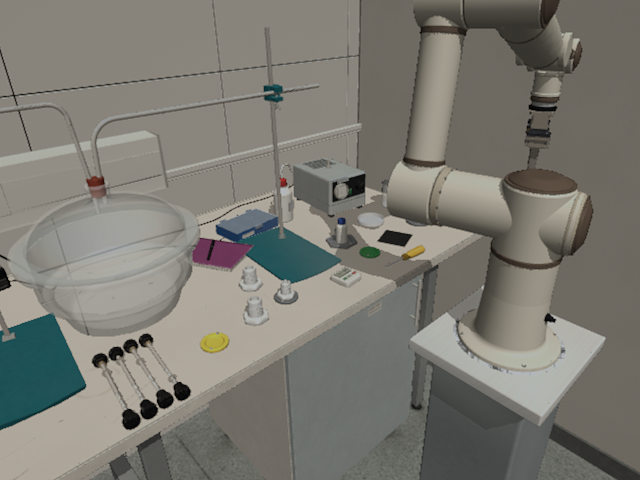

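```bash
python3 - <<'E'
import cv2
a=cv2.imread('pics/top0.png');cv2.imwrite('pics/crop0.png',cv2.resize(a[200:310,130:330],None,fx=4,fy=4,interpolation=3))
cv2.imwrite('pics/crop1.png',cv2.resize(a[170:290,330:530],None,fx=4,fy=4,interpolation=3))
E
```

```text
(no output)
```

View pics/crop0.png

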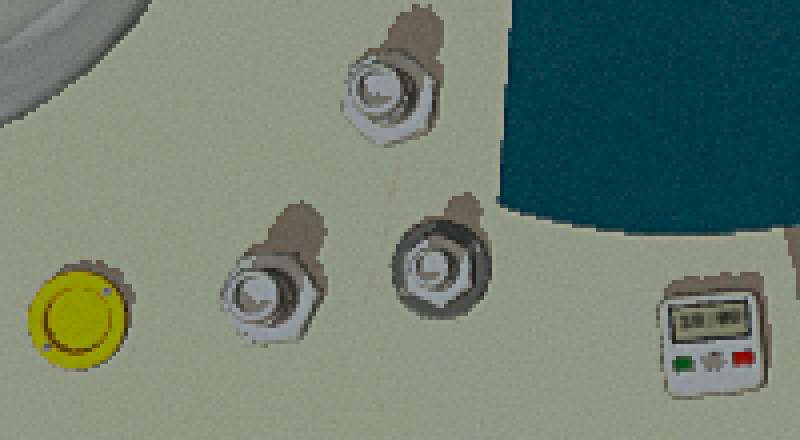

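View pics/crop1.png

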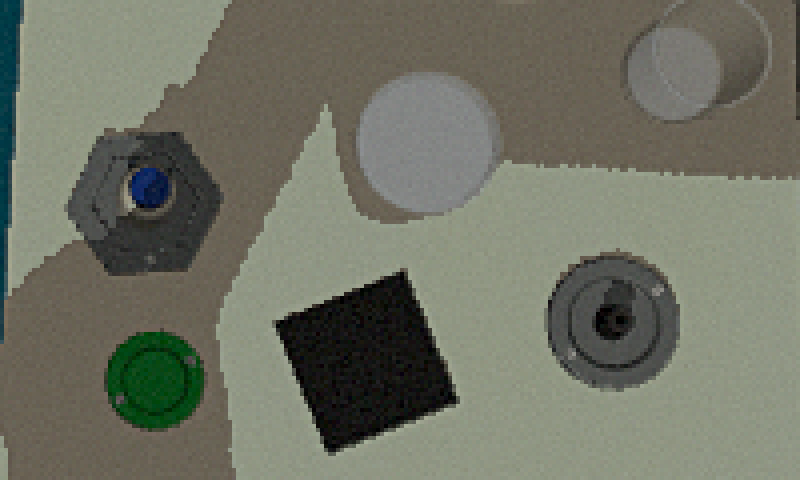

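The three plug look-alikes are at top pixels (227,223), (197,273) and (240,266). The one at (240,266) is the smallest, and the crop shows it on the grey stand, so that is the plug. The small-stand look-alikes are yellow (150,279) and green (369,265); the grey stand at (240,266) is the one meant. The bung is at (482,249) in the wide stand, the bottle at (366,217) in the hex stand and the mat at (421,260).

Plan: bung to mat, bottle to wide stand, plug to hex stand, bung to small stand.

>>> {"name": "play_rows", "arguments": {"increments": [[[0, 0, 0.423], [0.319, -0.041, 0.08], 0.6], [[0, 0, 0.423], [0.319, -0.041, 0.08], 0.6], [[0, 0, 0.423], [0.319, -0.041, 0.08], 0.6], [[0, 0, 0.423], [0.319, -0.041, 0.08], 0.6], [[0, 0, 0.423], [0.319, -0.041, 0.08], 0.6], [[0, 0, 0.423], [0.319, -0.041, 0.08], 0.6], [[0, 0, 0.423], [0.319, -0.041, 0.08], 0.6], [[0, 0, 0.423], [0.319, -0.041, 0.08], 0.6], [[0, 0, 0.423], [0.319, -0.041, 0.08], 0.6], [[0, 0, 0.423], [0.319, -0.041, 0.08], 0.6]], "grip_force": 12}}

```text
time_s: 2.1
tcp_pos: [0.5094, -0.357, 0.135]
ee_rot: [1.0, -0.001, 0.0, 0.0]
contact_force: [-1.0, -0.0, 0.5]
finger_gap: 0.601
```

```bash
cat > h.py <<'E'
from workcell import *
import cv2,numpy as np
from scipy.spatial.transform import Rotation as Ro
def st():
    s=read_state();print(round(s['time_s'],2),'tcp',np.round(s['tcp_pos'],4),'rpy',Ro.from_quat(s['ee_rot']).as_rotvec().round(4),'F',np.round(s['contact_force'],1),'gap',round(s['finger_gap'],3),'mm',round(s['finger_gap']*92,1));return s
def look(cam,name,qs=(),z=None):
    s=st();d=snapshot(cam);im=cv2.cvtColor(d['color'],cv2.COLOR_RGB2BGR)
    K=d['camera_matrix']
    if cam=='wrist':
        T=np.eye(4);T[:3,:3]=Ro.from_quat(s['ee_rot']).as_matrix();T[:3,3]=s['tcp_pos']
        C=np.linalg.inv(T@d['T_tool_cam']);R,t=C[:3,:3],C[:3,3]
    else: R,t=d['R'],d['t']
    pr=lambda X:(lambda p:p[:2]/p[2])(K@(R@np.array(X)+t))
    def ray(px,z):
        c=-R.T@t;v=R.T@np.linalg.inv(K)@np.array([px[0],px[1],1.]);return c+v*(z-c[2])/v[2]
    for q in qs:
        for e in landmark_of(cam,q)[:3]:
            p=pr(e['point']);print(q,round(e['p'],2),np.round(e['point'],4),p.round())
            cv2.drawMarker(im,tuple(int(v) for v in p),(0,0,255),0,10)
    cv2.imwrite('pics/'+name+'.png',im);return d,im,pr,ray
E
python3 - <<'E'
from h import *
look('wrist','w1',['bung_mid','wide_stand'])
E
```

```text
2.1 tcp [ 0.5094 -0.357   0.135 ] rpy [ 3.1409e+00 -1.8000e-03  2.0000e-04] F [-1.  -0.   0.5] gap 0.601 mm 55.3
bung_mid 0.59 [ 0.5091 -0.3583  0.013 ] [325. 241.]
wide_stand 0.81 [ 0.5095 -0.3577  0.003 ] [324. 238.]
```

View pics/w1.png

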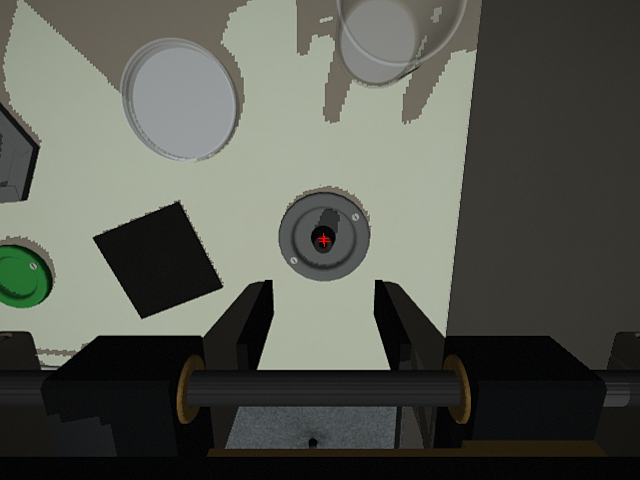

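The bung is centred under the gripper at pixel (324,240), so I'll descend and grip.

>>> {"name": "play_rows", "arguments": {"increments": [[[0, 0, 0], [0, 0.001, 0.04], 0.5], [[0, 0, 0], [0, 0.001, 0.08], 0.5], [[0, 0, 0], [0, 0.001, 0.105], 0.5], [[0, 0, 0], [0, 0.001, 0.122], 0.5], [[0, 0, 0], [0, 0.001, 0.122], 0.5], [[0, 0, 0], [0, 0.001, 0.122], 0.1], [[0, 0, 0], [0, 0.001, 0.122], 0.1], [[0, 0, 0], [0, 0.001, 0.122], 0.1], [[0, 0, 0], [0, 0.001, 0.122], 0.1], [[0, 0, 0], [0, 0.001, 0.122], 0.1]], "grip_force": 12}}

```text
time_s: 3.25
tcp_pos: [0.5108, -0.3579, 0.014]
ee_rot: [1.0, -0.0, 0.001, 0.001]
contact_force: [-0.5, -0.1, 4.7]
finger_gap: 0.196
```

```bash
python3 - <<'E'
from h import *
look('wrist','w2')
E
```

```text
3.25 tcp [ 0.5108 -0.3579  0.014 ] rpy [ 3.1399e+00 -2.0000e-04  2.7000e-03] F [-0.5 -0.1  4.7] gap 0.196 mm 18.0
```

View pics/w2.png

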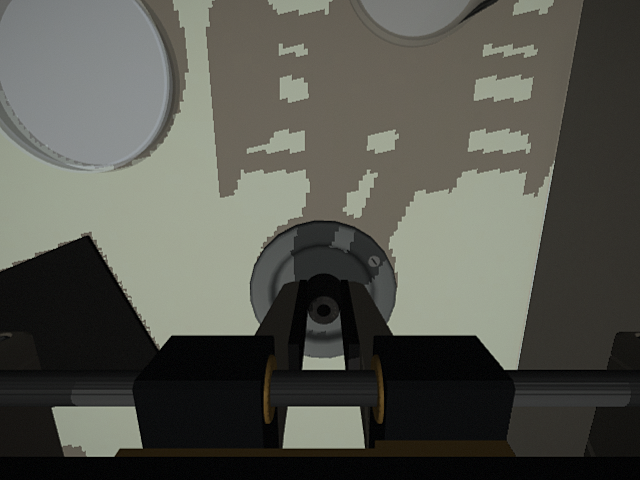

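>>> {"name": "play_rows", "arguments": {"increments": [[[0, 0, 0], [0, 0, -0.005], 0.1], [[0, 0, 0], [0, 0, -0.015], 0.1], [[0, 0, 0], [0, 0, -0.035], 0.1], [[0, 0, 0], [0, 0, -0.06], 0.1], [[0, 0, 0], [0, 0, -0.06], 0.1]]}}

```text
time_s: 3.8
tcp_pos: [0.5121, -0.3592, 0.0769]
ee_rot: [1.0, -0.0, 0.003, 0.003]
contact_force: [1.0, -0.8, 0.5]
finger_gap: 0.193
```

```bash
python3 - <<'E'
from h import *
look('wrist','w3')
E
```

```text
3.8 tcp [ 0.5121 -0.3592  0.0769] rpy [ 3.1362e+00 -2.0000e-04  8.2000e-03] F [ 1.  -0.8  0.5] gap 0.193 mm 17.8
```

View pics/w3.png

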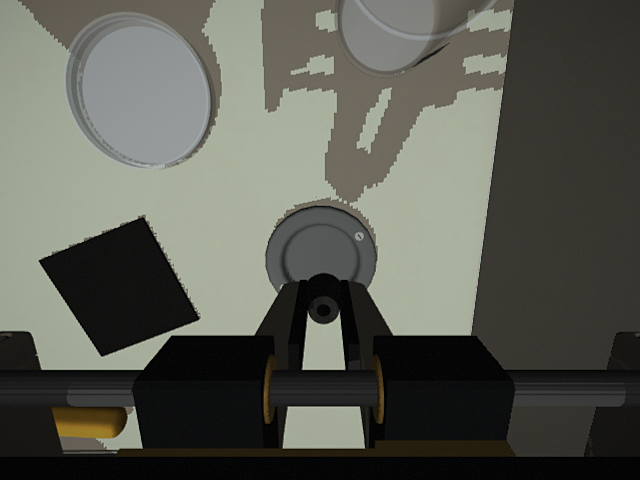

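>>> {"name": "play_rows", "arguments": {"increments": [[[0, 0, 0], [-0.008, -0.04, 0], 0.1], [[0, 0, 0], [-0.016, -0.08, 0], 0.1], [[0, 0, 0], [-0.022, -0.12, 0], 0.1], [[0, 0, 0], [-0.028, -0.145, 0], 0.1], [[0, 0, 0], [-0.028, -0.156, 0.01], 0.1], [[0, 0, 0], [-0.028, -0.156, 0.03], 0.1], [[0, 0, 0], [-0.028, -0.156, 0.045], 0.1], [[0, 0, 0], [-0.028, -0.156, 0.053], 0.1], [[0, 0, 0], [-0.028, -0.156, 0.058], 0.1], [[0, 0, 0], [-0.028, -0.156, 0.058], 0.1]]}}

```text
time_s: 4.85
tcp_pos: [0.482, -0.2014, 0.0142]
ee_rot: [1.0, -0.0, -0.0, -0.0]
contact_force: [-0.5, 0.2, -0.4]
finger_gap: 0.196
```

```bash
python3 - <<'E'
from h import *
look('wrist','w4')
E
```

```text
4.85 tcp [ 0.482  -0.2014  0.0142] rpy [-3.1411e+00  1.1000e-03  1.0000e-03] F [-0.5  0.2 -0.4] gap 0.196 mm 18.1
```

View pics/w4.png

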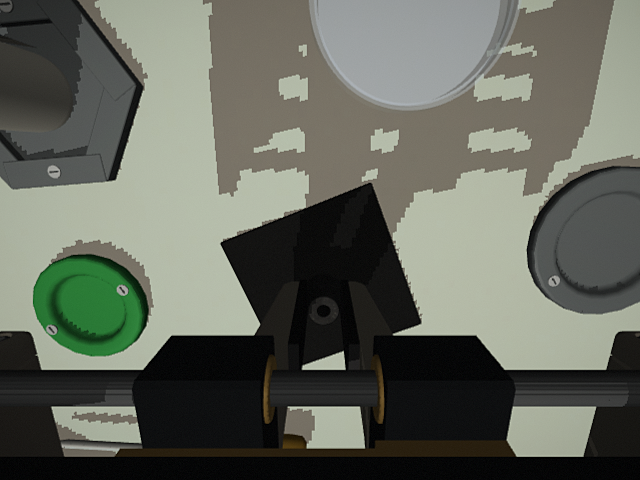

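The bung is over the mat (323,310). I'll lower it 1.5 mm, release and rise.

>>> {"name": "play_rows", "arguments": {"increments": [[[0, 0, 0], [0, 0, 0.0015], 0.1], [[0, 0, 0], [0, 0, 0.0015], 0.1], [[0, 0, 0], [0, 0, 0.0015], 0.4], [[0, 0, 0], [0, 0, 0.0015], 0.5], [[0, 0, 0], [0, 0, 0.0015], 0.5], [[0, 0, 0], [0, 0, -0.03], 0.6], [[0, 0, 0], [0, 0, -0.075], 0.6], [[0, 0, 0], [0, 0, -0.12], 0.6], [[0, 0, 0], [0, 0, -0.14], 0.6], [[0, 0, 0], [0, 0, -0.14], 0.6]]}}

```text
time_s: 5.9
tcp_pos: [0.4842, -0.2026, 0.1585]
ee_rot: [1.0, -0.0, 0.003, 0.002]
contact_force: [0.6, -0.4, -0.2]
finger_gap: 0.602
```

```bash
python3 - <<'E'
from h import *
look('wrist','w5',['bung_mid','bottle_mid','hex_stand'])
E
```

```text
5.9 tcp [ 0.4842 -0.2026  0.1585] rpy [ 3.137e+00 -1.000e-04  1.000e-02] F [ 0.6 -0.4 -0.2] gap 0.602 mm 55.3
bung_mid 0.87 [ 0.482  -0.1999  0.0122] [320. 238.]
bottle_mid 0.91 [ 0.5849 -0.0618  0.0434] [145. 122.]
hex_stand 0.31 [ 0.6261 -0.2417  0.0027] [367.  76.]
```

View pics/w5.png

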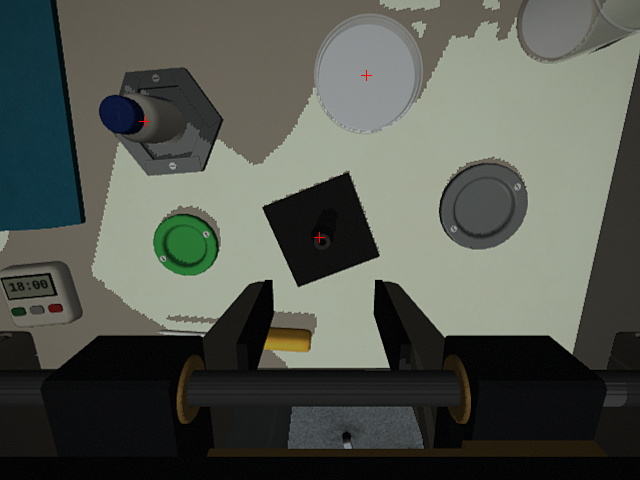

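The bung stands upright on the mat at (320,238). Next is the bottle, with cap at (122,114).

>>> {"name": "play_rows", "arguments": {"increments": [[[0, 0, 0], [0.03, -0.04, 0], 0.7], [[0, 0, 0], [0.06, -0.08, 0], 0.7], [[0, 0, 0], [0.09, -0.12, 0], 0.7], [[0, 0, 0], [0.1035, -0.141, 0], 0.7], [[0, 0, 0], [0.1035, -0.141, 0], 0.7], [[0, 0, 0], [0.1035, -0.141, 0], 0.7], [[0, 0, 0], [0.1035, -0.141, 0], 0.7]]}}

```text
time_s: 6.8
tcp_pos: [0.5844, -0.061, 0.1534]
ee_rot: [1.0, -0.001, -0.001, -0.0]
contact_force: [0.1, -0.6, -0.1]
finger_gap: 0.699
```

```bash
python3 - <<'E'
from h import *
look('wrist','w6',['bottle_mid','hex_stand'])
E
```

```text
6.8 tcp [ 0.5844 -0.061   0.1534] rpy [-3.1413e+00  2.2000e-03  3.5000e-03] F [ 0.1 -0.6 -0.1] gap 0.699 mm 64.3
bottle_mid 0.65 [ 0.5835 -0.0594  0.0396] [321. 244.]
```

View pics/w6.png

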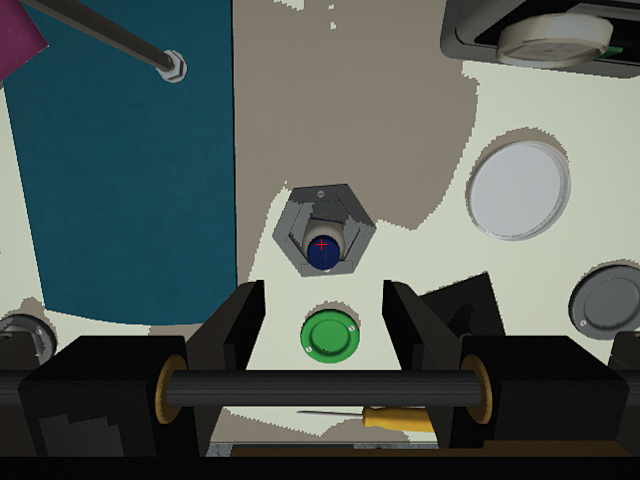

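The bottle is centred at (323,250).

>>> {"name": "play_rows", "arguments": {"increments": [[[0, 0, 0], [0, 0, 0.04], 0.7], [[0, 0, 0], [0, 0, 0.08], 0.7], [[0, 0, 0], [0, 0, 0.11], 0.7], [[0, 0, 0], [0, 0, 0.127], 0.7], [[0, 0, 0], [0, 0, 0.127], 0.7], [[0, 0, 0], [0, 0, 0.127], 0.3], [[0, 0, 0], [0, 0, 0.127], 0.3], [[0, 0, 0], [0, 0, 0.127], 0.3], [[0, 0, 0], [0, 0, 0.127], 0.3], [[0, 0, 0], [0, 0, 0.127], 0.3]], "grip_force": 15}}

```text
time_s: 7.95
tcp_pos: [0.5865, -0.0604, 0.0289]
ee_rot: [1.0, -0.0, 0.001, 0.0]
contact_force: [-0.9, 0.4, 5.2]
finger_gap: 0.39
```

>>> {"name": "play_rows", "arguments": {"increments": [[[0, 0, 0], [0, 0, -0.006], 0.3], [[0, 0, 0], [0, 0, -0.02], 0.3], [[0, 0, 0], [0, 0, -0.045], 0.3], [[0, 0, 0], [0, 0, -0.065], 0.3], [[0, 0, 0], [0, 0, -0.07], 0.3], [[0, 0, 0], [0, 0, -0.07], 0.3]]}}

```text
time_s: 8.55
tcp_pos: [0.5862, -0.0603, 0.0988]
ee_rot: [1.0, -0.0, 0.001, 0.0]
contact_force: [0.2, -0.3, -1.6]
finger_gap: 0.388
```

```bash
python3 - <<'E'
from h import *
look('wrist','w7',['hex_stand'])
look('top','t7',['bottle_mid','bung_mid','hex_stand'])
E
```

```text
8.55 tcp [ 0.5862 -0.0603  0.0988] rpy [ 3.141e+00 -2.000e-04  3.300e-03] F [ 0.2 -0.3 -1.6] gap 0.388 mm 35.7
hex_stand 0.94 [ 0.5872 -0.0637 -0.002 ] [327. 247.]
8.65 tcp [ 0.5848 -0.0598  0.0967] rpy [-3.1411e+00  3.0000e-04  2.6000e-03] F [-0.2 -0.  -1.2] gap 0.387 mm 35.6
bottle_mid 0.5 [ 0.5841 -0.0633  0.109 ] [369. 215.]
bung_mid 0.4 [ 0.4797 -0.199   0.0136] [420. 261.]
hex_stand 0.69 [ 5.856e-01 -5.650e-02 -1.000e-04] [363. 220.]
hex_stand 0.36 [ 0.4879 -0.202   0.0038] [421. 258.]
hex_stand 0.27 [ 0.671  -0.3999  0.0441] [502. 184.]
```

View pics/w7.png

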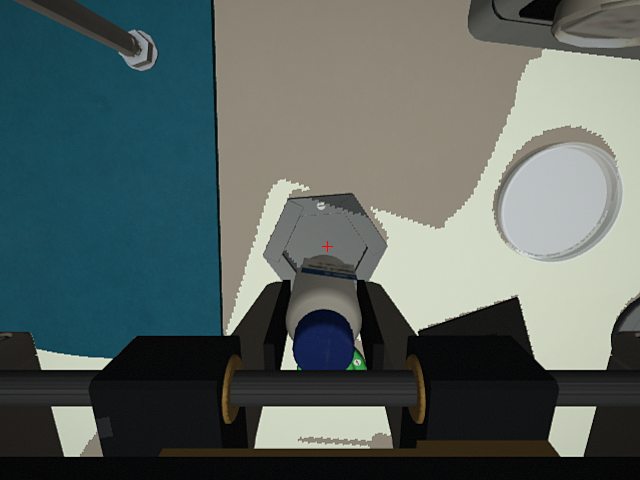

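View pics/t7.png

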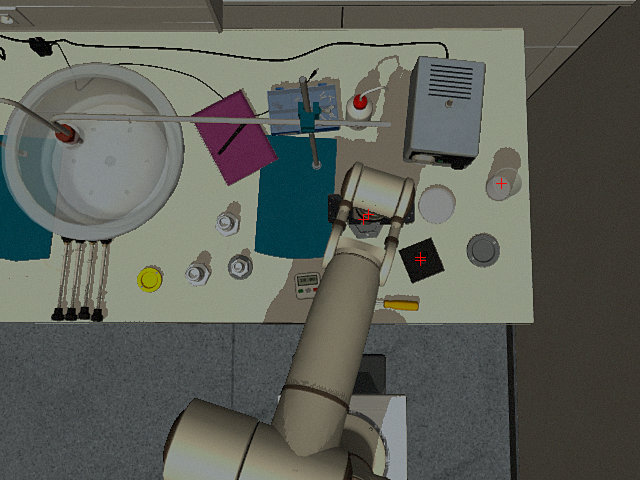

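The bottle is lifted and upright, and the hex recess is empty. Carrying it to the wide stand.

>>> {"name": "play_rows", "arguments": {"increments": [[[0, 0, 0], [-0.005, 0.02, 0], 0.3], [[0, 0, 0], [-0.015, 0.06, 0], 0.3], [[0, 0, 0], [-0.026, 0.1, 0], 0.3], [[0, 0, 0], [-0.036, 0.14, 0], 0.3], [[0, 0, 0], [-0.047, 0.18, 0], 0.3], [[0, 0, 0], [-0.057, 0.22, 0], 0.3], [[0, 0, 0], [-0.067, 0.26, 0], 0.3], [[0, 0, 0], [-0.074, 0.285, 0], 0.3], [[0, 0, 0], [-0.076, 0.297, 0], 0.3], [[0, 0, 0], [-0.076, 0.297, 0], 0.3]]}}

```text
time_s: 9.85
tcp_pos: [0.5091, -0.3579, 0.0971]
ee_rot: [1.0, -0.001, -0.0, -0.0]
contact_force: [0.4, -1.0, -1.1]
finger_gap: 0.387
```

>>> {"name": "play_rows", "arguments": {"increments": [[[0, 0, 0], [0, 0, 0], 0.3], [[0, 0, 0], [0, 0, 0.005], 0.3], [[0, 0, 0], [0, 0, 0.02], 0.3], [[0, 0, 0], [0, 0, 0.04], 0.3], [[0, 0, 0], [0, 0, 0.05], 0.3], [[0, 0, 0], [0, 0, 0.05], 0.3], [[0, 0, 0], [0, 0, 0.05], 0.3]]}}

```text
time_s: 10.55
tcp_pos: [0.5096, -0.3568, 0.0475]
ee_rot: [1.0, 0.0, -0.0, -0.0]
contact_force: [0.4, 0.1, -1.3]
finger_gap: 0.391
```

```bash
python3 - <<'E'
from h import *
look('wrist','w8',['wide_stand','bottle_mid'])
E
```

```text
10.55 tcp [ 0.5096 -0.3568  0.0475] rpy [-3.1413e+00 -3.0000e-04  4.0000e-04] F [ 0.4  0.1 -1.3] gap 0.391 mm 36.0
wide_stand 0.6 [ 0.5114 -0.3618  0.0022] [331. 268.]
bottle_mid 0.91 [ 0.5088 -0.3579  0.0557] [326. 307.]
```

View pics/w8.png

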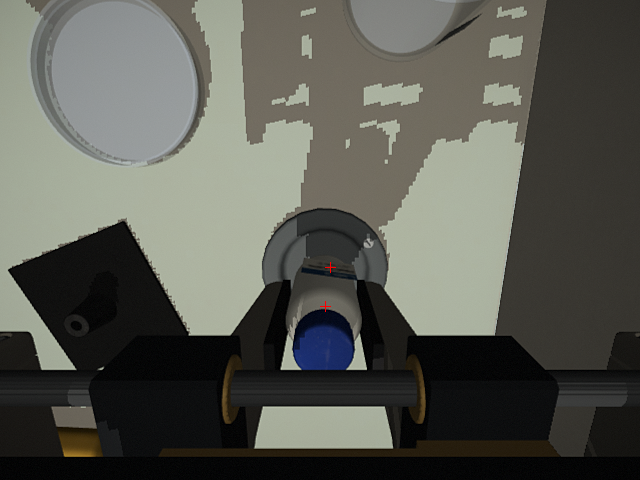

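The bottle is over the recess at the stand centre. Lowering it in.

>>> {"name": "play_rows", "arguments": {"increments": [[[0, 0, 0], [0, 0, 0.008], 0.3], [[0, 0, 0], [0, 0, 0.014], 0.3], [[0, 0, 0], [0, 0, 0.018], 0.3], [[0, 0, 0], [0, 0, 0.02], 0.3], [[0, 0, 0], [0, 0, 0.02], 0.3], [[0, 0, 0], [0, 0, 0.02], 0.3]]}}

```text
time_s: 11.3
tcp_pos: [0.5093, -0.3569, 0.0287]
ee_rot: [1.0, -0.0, -0.0, -0.0]
contact_force: [-3.5, 3.2, 9.1]
finger_gap: 0.388
```

```bash
python3 - <<'E'
from h import *
look('wrist','w9',['wide_stand','bottle_mid'])
E
```

```text
11.3 tcp [ 0.5093 -0.3569  0.0287] rpy [-3.1409e+00  0.0000e+00  1.5000e-03] F [-3.5  3.2  9.1] gap 0.388 mm 35.7
bottle_mid 0.96 [ 0.5038 -0.3541  0.0405] [318. 318.]
```

View pics/w9.png

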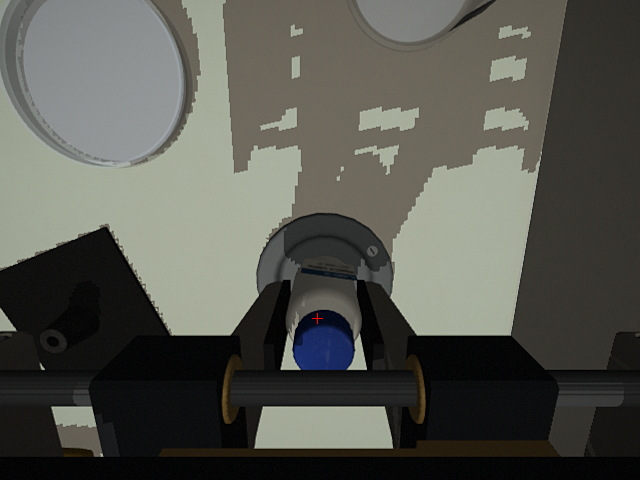

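>>> {"name": "play_rows", "arguments": {"increments": [[[0, 0, 0], [0, 0, -0.001], 0.45], [[0, 0, 0], [0, 0, -0.001], 0.6], [[0, 0, 0], [0, 0, -0.001], 0.7], [[0, 0, 0], [0, 0, -0.001], 0.7], [[0, 0, 0], [0, 0, -0.03], 0.7], [[0, 0, 0], [0, 0, -0.07], 0.7], [[0, 0, 0], [0, 0, -0.11], 0.7], [[0, 0, 0], [0, 0, -0.145], 0.7], [[0, 0, 0], [0, 0, -0.145], 0.7], [[0, 0, 0], [0, 0, -0.145], 0.7]]}}

```text
time_s: 12.45
tcp_pos: [0.5098, -0.3574, 0.1732]
ee_rot: [1.0, -0.0, 0.001, 0.001]
contact_force: [0.1, 0.6, -0.4]
finger_gap: 0.703
```

```bash
python3 - <<'E'
from h import *
look('wrist','w10',['wide_stand','bottle_mid'])
E
```

```text
12.45 tcp [ 0.5098 -0.3574  0.1732] rpy [ 3.1405e+00 -3.0000e-04  1.7000e-03] F [ 0.1  0.6 -0.4] gap 0.703 mm 64.7
wide_stand 0.9 [ 0.5084 -0.3594  0.0026] [325. 230.]
wide_stand 0.73 [ 0.4811 -0.1993  0.0123] [169. 259.]
bottle_mid 0.9 [ 0.5083 -0.3536  0.0383] [319. 239.]
```

View pics/w10.png

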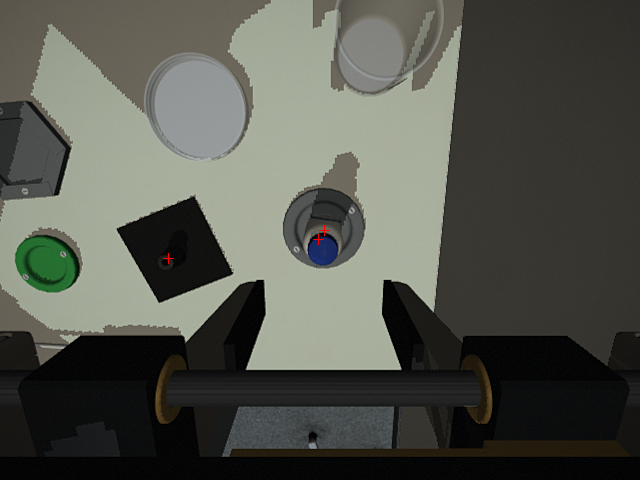

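The bottle is upright in the wide stand (322,245). Moving over the plug.

>>> {"name": "play_rows", "arguments": {"increments": [[[0, 0, 0], [-0.0445, -0.617, 0], 0.6], [[0, 0, 0], [-0.0445, -0.617, 0], 0.6], [[0, 0, 0], [-0.0445, -0.617, 0], 0.6], [[0, 0, 0], [-0.0445, -0.617, 0], 0.6], [[0, 0, 0], [-0.0445, -0.617, 0], 0.6], [[0, 0, 0], [-0.0445, -0.617, 0], 0.6], [[0, 0, 0], [-0.0445, -0.617, 0], 0.6], [[0, 0, 0], [-0.0445, -0.617, 0], 0.6], [[0, 0, 0], [-0.0445, -0.617, 0], 0.6], [[0, 0, 0], [-0.0445, -0.617, 0], 0.6]]}}

```text
time_s: 13.6
tcp_pos: [0.4721, 0.1435, 0.1711]
ee_rot: [1.0, -0.0, -0.001, 0.0]
contact_force: [1.3, -0.2, 0.2]
finger_gap: 0.6
```

```bash
python3 - <<'E'
from h import *
st()
E
```

```text
13.6 tcp [0.4721 0.1435 0.1711] rpy [ 3.1415e+00 -6.0000e-04 -4.0000e-03] F [ 1.3 -0.2  0.2] gap 0.6 mm 55.2
```

>>> {"name": "play_rows", "arguments": {"increments": [[[0, 0, 0], [-0.004, -0.045, 0], 0.6], [[0, 0, 0], [-0.007, -0.085, 0], 0.6], [[0, 0, 0], [-0.008, -0.11, 0], 0.6], [[0, 0, 0], [-0.008, -0.116, 0], 0.6], [[0, 0, 0], [-0.008, -0.116, 0], 0.6], [[0, 0, 0], [-0.008, -0.116, 0], 0.6], [[0, 0, 0], [-0.008, -0.116, 0], 0.6]]}}

```text
time_s: 14.3
tcp_pos: [0.4658, 0.2563, 0.1723]
ee_rot: [1.0, -0.001, -0.0, 0.0]
contact_force: [0.1, 0.3, -0.2]
finger_gap: 0.597
```

```bash
python3 - <<'E'
from h import *
look('wrist','w11',['plug_mid','small_stand'])
E
```

```text
14.3 tcp [0.4658 0.2563 0.1723] rpy [ 3.1411e+00 -3.0000e-03 -1.0000e-03] F [ 0.1  0.3 -0.2] gap 0.597 mm 54.9
plug_mid 0.87 [0.4423 0.3662 0.0291] [210. 259.]
plug_mid 0.8 [0.4666 0.2613 0.0253] [318. 234.]
plug_mid 0.6 [0.5734 0.2917 0.0244] [282. 115.]
small_stand 0.58 [0.4358 0.4876 0.0039] [102. 258.]
```

View pics/w11.png

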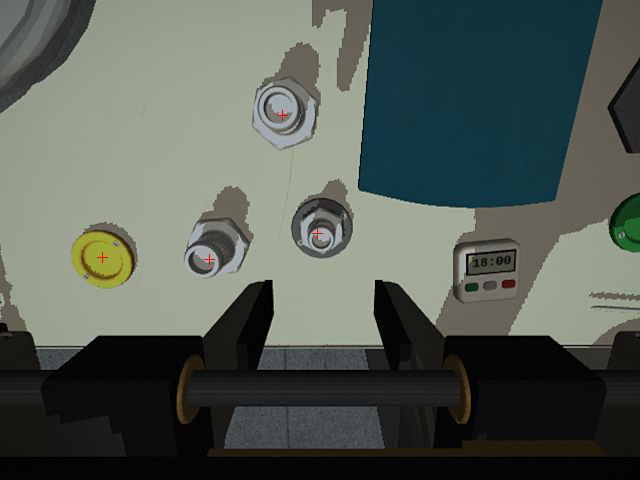

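The target plug is at (320,234) on the grey stand; the other two, at (210,259) and (282,112), are visibly larger. Descending on the stem.

>>> {"name": "play_rows", "arguments": {"increments": [[[0, 0, 0], [0, -0.0015, 0.045], 0.55], [[0, 0, 0], [0, -0.0015, 0.09], 0.55], [[0, 0, 0], [0, -0.0015, 0.125], 0.55], [[0, 0, 0], [0, -0.0015, 0.145], 0.55], [[0, 0, 0], [0, -0.0015, 0.149], 0.55], [[0, 0, 0], [0, -0.0015, 0.149], 0.2], [[0, 0, 0], [0, -0.0015, 0.149], 0.2], [[0, 0, 0], [0, -0.0015, 0.149], 0.2], [[0, 0, 0], [0, -0.0015, 0.149], 0.2], [[0, 0, 0], [0, -0.0015, 0.149], 0.2]], "grip_force": 10}}

```text
time_s: 15.45
tcp_pos: [0.4671, 0.2595, 0.0252]
ee_rot: [1.0, -0.0, 0.002, -0.0]
contact_force: [0.6, -0.4, 7.1]
finger_gap: 0.29
```

>>> {"name": "play_rows", "arguments": {"increments": [[[0, 0, 0], [0, 0, -0.005], 0.2], [[0, 0, 0], [0, 0, -0.02], 0.2], [[0, 0, 0], [0, 0, -0.05], 0.2], [[0, 0, 0], [0, 0, -0.08], 0.2], [[0, 0, 0], [0, 0, -0.1], 0.2], [[0, 0, 0], [0, 0, -0.1], 0.2], [[0, 0, 0], [0, 0, -0.1], 0.2]]}}

```text
time_s: 16.15
tcp_pos: [0.4656, 0.2591, 0.1238]
ee_rot: [1.0, -0.0, 0.0, -0.0]
contact_force: [0.4, -0.1, -0.9]
finger_gap: 0.285
```

```bash
python3 - <<'E'
from h import *
d,im,pr,ray=look('wrist','w12',['plug_mid','small_stand'])
E
```

```text
16.15 tcp [0.4656 0.2591 0.1238] rpy [-3.1414e+00  3.0000e-04 -7.0000e-04] F [ 0.4 -0.1 -0.9] gap 0.285 mm 26.2
plug_mid 0.95 [0.5746 0.2947 0.0271] [274. 106.]
plug_mid 0.91 [0.4621 0.2594 0.1223] [323. 303.]
plug_mid 0.79 [0.4442 0.3643 0.0324] [195. 276.]
small_stand 0.92 [0.434  0.489  0.0041] [ 71. 276.]
small_stand 0.83 [4.651e-01 2.618e-01 4.000e-04] [320. 241.]
```

View pics/w12.png

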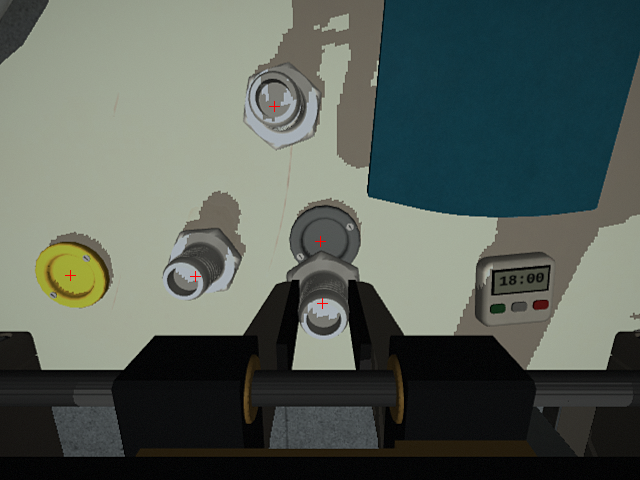

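The plug is held upright and the small stand is empty (325,240). Carrying it to the hex stand.

>>> {"name": "play_rows", "arguments": {"increments": [[[0, 0, 0], [0.01, 0.025, 0], 0.2], [[0, 0, 0], [0.026, 0.067, 0], 0.2], [[0, 0, 0], [0.042, 0.109, 0], 0.2], [[0, 0, 0], [0.058, 0.151, 0], 0.2], [[0, 0, 0], [0.074, 0.193, 0], 0.2], [[0, 0, 0], [0.09, 0.235, 0], 0.2], [[0, 0, 0], [0.106, 0.277, 0], 0.2], [[0, 0, 0], [0.117, 0.308, 0], 0.2], [[0, 0, 0], [0.1215, 0.319, 0], 0.2], [[0, 0, 0], [0.1215, 0.319, 0], 0.2]]}}

```text
time_s: 17.3
tcp_pos: [0.5867, -0.0608, 0.1224]
ee_rot: [1.0, -0.001, -0.001, -0.0]
contact_force: [-0.0, -0.6, -0.0]
finger_gap: 0.287
```

>>> {"name": "play_rows", "arguments": {"increments": [[[0, 0, 0], [0, 0, 0], 0.2], [[0, 0, 0], [0, 0, 0.02], 0.2], [[0, 0, 0], [0, 0, 0.045], 0.2], [[0, 0, 0], [0, 0, 0.06], 0.2], [[0, 0, 0], [0, 0, 0.06], 0.2], [[0, 0, 0], [0, 0, 0.06], 0.2]]}}

```text
time_s: 17.9
tcp_pos: [0.5871, -0.0591, 0.0639]
ee_rot: [1.0, 0.0, -0.0, -0.0]
contact_force: [0.7, -0.9, -0.7]
finger_gap: 0.288
```

```bash
python3 - <<'E'
from h import *
d,im,pr,ray=look('wrist','w13',['plug_mid','hex_stand'])
E
```

```text
17.9 tcp [ 0.5871 -0.0591  0.0639] rpy [-3.1415e+00 -1.3000e-03  1.0000e-04] F [ 0.7 -0.9 -0.7] gap 0.288 mm 26.5
plug_mid 0.56 [ 0.5888 -0.0576  0.0624] [321. 295.]
hex_stand 0.87 [ 0.584  -0.0626 -0.0013] [328. 265.]
```

View pics/w13.png

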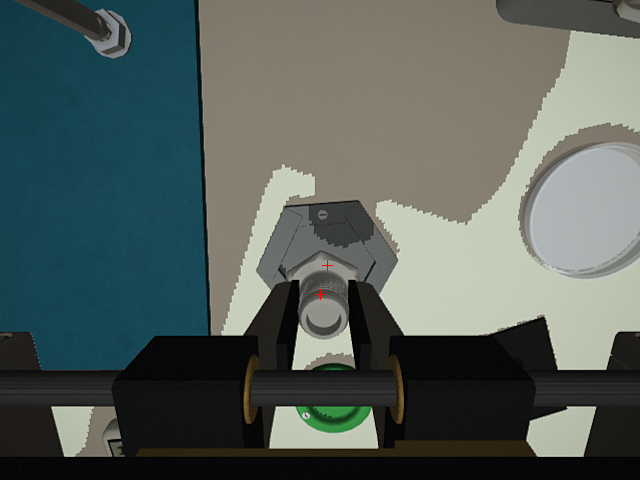

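```bash
python3 - <<'E'
from h import *
d,im,pr,ray=look('wrist','w14')
l=ray((257,269),.008);r=ray((398,259),.008);print(l,r,(l+r)/2)
print(ray((284,206),.008),ray((360,201),.008))
# predicted recess hex vertices for centre guess
import itertools
a0=np.arctan2((r-l)[1],(r-l)[0])
for c in [(.5865,-.0605),(.585,-.0625)]:
  for ap,col in((88,(0,0,255)),(60,(0,255,0))):
    R=ap/2/np.cos(np.pi/6)/1000
    pts=np.array([pr([c[0]+R*np.cos(a0+k*np.pi/3),c[1]+R*np.sin(a0+k*np.pi/3),.008]) for k in range(6)])
    cv2.polylines(im,[pts.astype(int)],True,col if c[0]>.586 else (255,0,0),1)
cv2.imwrite('pics/w14b.png',cv2.resize(im[180:380,220:440],None,fx=3,fy=3))
E
```

```text
18.05 tcp [ 0.5882 -0.06    0.0651] rpy [3.1408e+00 1.0000e-04 3.9000e-03] F [ 0.1  0.1 -0.1] gap 0.286 mm 26.3
[ 0.58516085 -0.01303841  0.008     ] [ 0.59248069 -0.11270622  0.008     ] [ 0.58882077 -0.06287231  0.008     ]
[ 0.63007536 -0.0336346   0.008     ] [ 0.63339895 -0.0847692   0.008     ]
```

View pics/w14b.png

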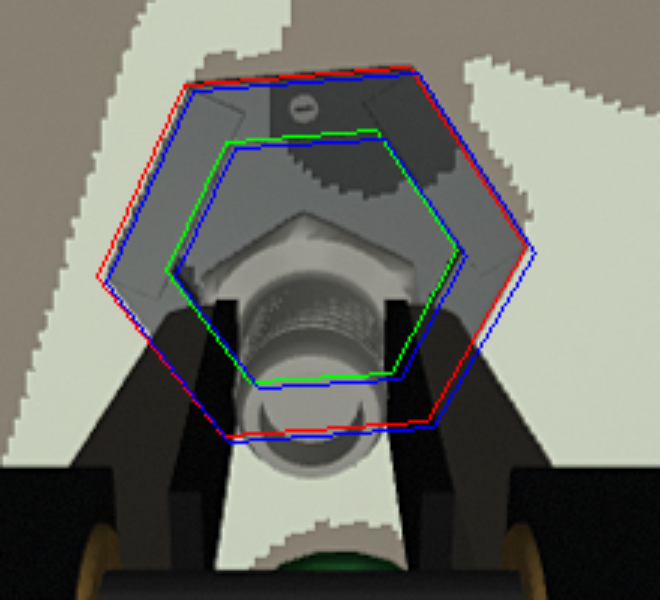

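The model overlay puts the stand centre at about (0.5865, -0.0615), so the plug is in line. Lowering.

>>> {"name": "play_rows", "arguments": {"increments": [[[0, 0, 0], [0, 0.001, 0.012], 0.2], [[0, 0, 0], [0, 0.001, 0.025], 0.2], [[0, 0, 0], [0, 0.001, 0.034], 0.2], [[0, 0, 0], [0, 0.001, 0.04], 0.2], [[0, 0, 0], [0, 0.001, 0.0425], 0.2], [[0, 0, 0], [0, 0.001, 0.0425], 0.2], [[0, 0, 0], [0, 0.001, 0.0425], 0.2]]}}

```text
time_s: 18.8
tcp_pos: [0.5869, -0.0608, 0.0212]
ee_rot: [1.0, -0.0, -0.0, -0.0]
contact_force: [-2.3, 1.0, 5.3]
finger_gap: 0.288
```

```bash
python3 - <<'E'
from h import *
d,im,pr,ray=look('wrist','w15')
E
```

```text
18.8 tcp [ 0.5869 -0.0608  0.0212] rpy [-3.1414e+00  2.0000e-04  1.1000e-03] F [-2.3  1.   5.3] gap 0.288 mm 26.5
```

View pics/w15.png

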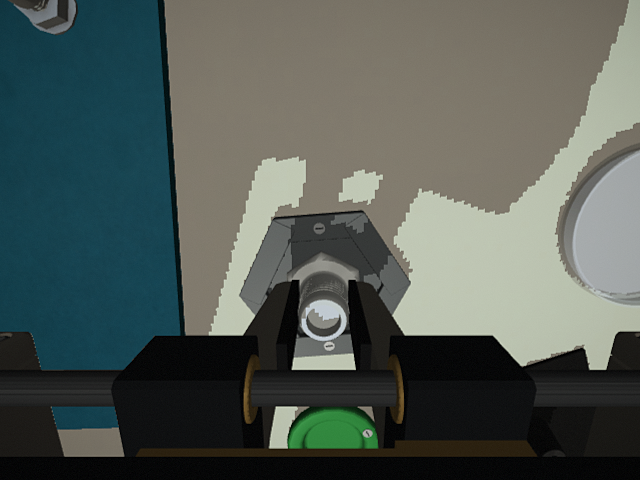

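>>> {"name": "play_rows", "arguments": {"increments": [[[0, 0, 0], [0, 0, 0], 0.35], [[0, 0, 0], [0, 0, 0], 0.5], [[0, 0, 0], [0, 0, 0], 0.55], [[0, 0, 0], [0, 0, -0.005], 0.55], [[0, 0, 0], [0, 0, -0.04], 0.55], [[0, 0, 0], [0, 0, -0.08], 0.55], [[0, 0, 0], [0, 0, -0.115], 0.55], [[0, 0, 0], [0, 0, -0.12], 0.55], [[0, 0, 0], [0, 0, -0.12], 0.55], [[0, 0, 0], [0, 0, -0.12], 0.55]]}}

```text
time_s: 19.85
tcp_pos: [0.5861, -0.0606, 0.1395]
ee_rot: [1.0, -0.0, -0.001, -0.0]
contact_force: [-0.0, -0.2, -1.0]
finger_gap: 0.549
```

```bash
python3 - <<'E'
from h import *
d,im,pr,ray=look('wrist','w16',['plug_mid','hex_stand','bung_mid'])
c=(.5865,-.0615)
E
```

```text
19.85 tcp [ 0.5861 -0.0606  0.1395] rpy [-3.1408e+00  3.0000e-04  3.9000e-03] F [-0.  -0.2 -1. ] gap 0.549 mm 50.5
plug_mid 0.72 [ 0.591  -0.0586  0.0234] [321. 237.]
hex_stand 0.56 [ 0.4825 -0.1989  0.0128] [463. 341.]
bung_mid 0.63 [ 0.4812 -0.1991  0.012 ] [463. 341.]
```

View pics/w16.png

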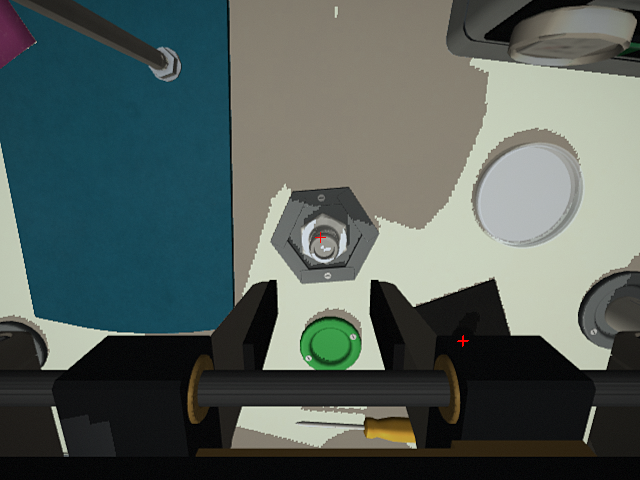

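The plug is in the hex recess (323,240). Going back for the bung.

>>> {"name": "play_rows", "arguments": {"increments": [[[0, 0, 0], [-0.03, 0.04, 0], 0.5], [[0, 0, 0], [-0.06, 0.08, 0], 0.5], [[0, 0, 0], [-0.09, 0.12, 0.01], 0.5], [[0, 0, 0], [-0.1045, 0.138, 0.04], 0.5], [[0, 0, 0], [-0.1045, 0.138, 0.075], 0.5], [[0, 0, 0], [-0.1045, 0.138, 0.09], 0.5], [[0, 0, 0], [-0.1045, 0.138, 0.09], 0.5], [[0, 0, 0], [-0.1045, 0.138, 0.09], 0.5]]}}

```text
time_s: 20.85
tcp_pos: [0.4826, -0.1988, 0.0511]
ee_rot: [1.0, -0.0, -0.0, -0.0]
contact_force: [1.4, -0.4, 0.4]
finger_gap: 0.498
```

```bash
python3 - <<'E'
from h import *
d,im,pr,ray=look('wrist','w17',['bung_mid'])
E
```

```text
20.85 tcp [ 0.4826 -0.1988  0.0511] rpy [-3.1413e+00  2.0000e-04  7.0000e-04] F [ 1.4 -0.4  0.4] gap 0.498 mm 45.8
bung_mid 0.78 [ 0.4791 -0.198   0.0124] [322. 279.]
```

View pics/w17.png

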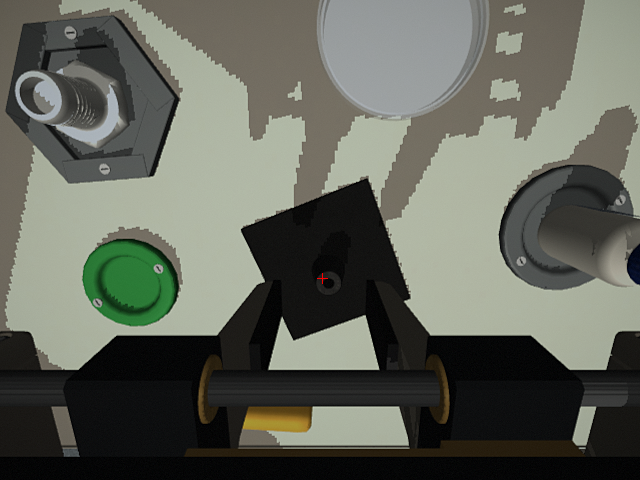

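>>> {"name": "play_rows", "arguments": {"increments": [[[0, 0, 0], [0, 0, 0.015], 0.45], [[0, 0, 0], [0, 0, 0.03], 0.45], [[0, 0, 0], [0, 0, 0.039], 0.45], [[0, 0, 0], [0, 0, 0.039], 0.45], [[0, 0, 0], [0, 0, 0.039], 0.1], [[0, 0, 0], [0, 0, 0.039], 0.1], [[0, 0, 0], [0, 0, 0.039], 0.1], [[0, 0, 0], [0, 0, 0.039], 0.1], [[0, 0, 0], [0, 0, 0.039], 0.1]], "grip_force": 12}}

```text
time_s: 21.85
tcp_pos: [0.4832, -0.1993, 0.0128]
ee_rot: [1.0, -0.0, 0.001, 0.0]
contact_force: [-0.5, -0.2, 2.6]
finger_gap: 0.197
```

>>> {"name": "play_rows", "arguments": {"increments": [[[0, 0, 0], [0, 0, -0.005], 0.1], [[0, 0, 0], [0, 0, -0.02], 0.1], [[0, 0, 0], [0, 0, -0.05], 0.1], [[0, 0, 0], [0, 0, -0.09], 0.1], [[0, 0, 0], [0, 0, -0.11], 0.1], [[0, 0, 0], [0, 0, -0.11], 0.1]]}}

```text
time_s: 22.45
tcp_pos: [0.4846, -0.2003, 0.1257]
ee_rot: [1.0, -0.0, 0.003, 0.002]
contact_force: [-0.1, -0.2, -0.8]
finger_gap: 0.2
```

```bash
python3 - <<'E'
from h import *
d,im,pr,ray=look('wrist','w18')
E
```

```text
22.45 tcp [ 0.4846 -0.2003  0.1257] rpy [ 3.1376e+00 -2.0000e-04  8.9000e-03] F [-0.1 -0.2 -0.8] gap 0.2 mm 18.4
```

View pics/w18.png

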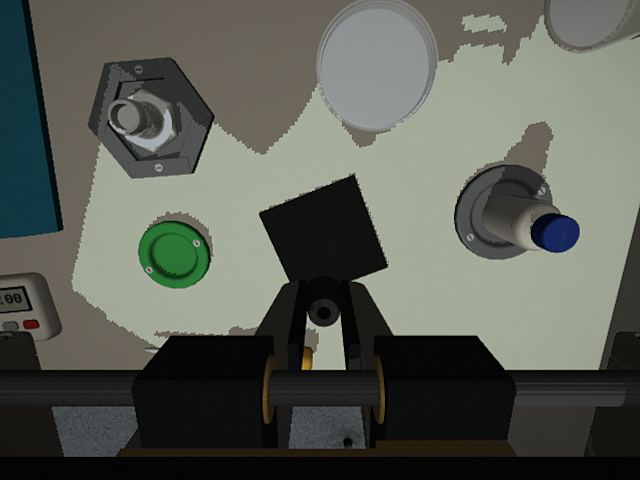

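>>> {"name": "play_rows", "arguments": {"increments": [[[0, 0, 0], [-0.001, -0.025, 0], 0.1], [[0, 0, 0], [-0.003, -0.075, 0], 0.1], [[0, 0, 0], [-0.005, -0.125, 0], 0.1], [[0, 0, 0], [-0.007, -0.175, 0], 0.1], [[0, 0, 0], [-0.009, -0.225, 0], 0.1], [[0, 0, 0], [-0.011, -0.275, 0], 0.1], [[0, 0, 0], [-0.013, -0.325, 0], 0.1], [[0, 0, 0], [-0.015, -0.37, 0], 0.1], [[0, 0, 0], [-0.016, -0.41, 0], 0.1], [[0, 0, 0], [-0.0165, -0.44, 0], 0.1]]}}

```text
time_s: 23.5
tcp_pos: [0.4639, 0.2431, 0.1196]
ee_rot: [1.0, 0.001, -0.002, 0.0]
contact_force: [0.9, -0.6, -0.1]
finger_gap: 0.198
```

>>> {"name": "play_rows", "arguments": {"increments": [[[0, 0, 0], [0, -0.015, 0], 0.1], [[0, 0, 0], [0, -0.02, 0], 0.1], [[0, 0, 0], [0, -0.02, 0.02], 0.1], [[0, 0, 0], [0, -0.02, 0.05], 0.1], [[0, 0, 0], [0, -0.02, 0.07], 0.1], [[0, 0, 0], [0, -0.02, 0.07], 0.1], [[0, 0, 0], [0, -0.02, 0.07], 0.1]]}}

```text
time_s: 24.2
tcp_pos: [0.4661, 0.2601, 0.052]
ee_rot: [1.0, -0.001, -0.001, 0.0]
contact_force: [0.2, 0.4, -0.2]
finger_gap: 0.199
```

```bash
python3 - <<'E'
from h import *
d,im,pr,ray=look('wrist','w19',['small_stand'])
for c,col in (((.4655,.26),(0,255,0)),):
  for r in (.0315,.0195):
    pts=np.array([pr([c[0]+r*np.cos(a),c[1]+r*np.sin(a),.008]) for a in np.linspace(0,6.28,60)])
    cv2.polylines(im,[pts.astype(int)],True,col,1)
cv2.imwrite('pics/w19.png',im)
E
```

```text
24.2 tcp [0.4661 0.2601 0.052 ] rpy [ 3.1411e+00 -2.3000e-03 -1.6000e-03] F [ 0.2  0.4 -0.2] gap 0.199 mm 18.3
small_stand 0.69 [0.4332 0.4888 0.0042] [ -0. 314.]
small_stand 0.57 [0.4684 0.2587 0.0016] [325. 265.]
```

View pics/w19.png

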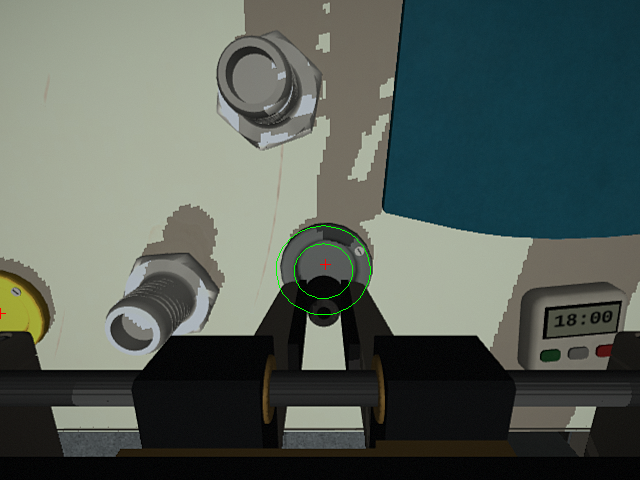

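The overlay fits the stand to about 1 mm. Lowering.

>>> {"name": "play_rows", "arguments": {"increments": [[[0, 0, 0], [0.001, 0.001, 0.012], 0.1], [[0, 0, 0], [0.001, 0.001, 0.024], 0.1], [[0, 0, 0], [0.001, 0.001, 0.033], 0.1], [[0, 0, 0], [0.001, 0.001, 0.0375], 0.1], [[0, 0, 0], [0.001, 0.001, 0.0385], 0.1], [[0, 0, 0], [0.001, 0.001, 0.0385], 0.1], [[0, 0, 0], [0.001, 0.001, 0.0385], 0.1]]}}

```text
time_s: 25.0
tcp_pos: [0.4673, 0.2602, 0.0137]
ee_rot: [1.0, -0.0, 0.0, -0.0]
contact_force: [-0.2, -0.1, -0.2]
finger_gap: 0.201
```

```bash
python3 - <<'E'
from h import *
d,im,pr,ray=look('wrist','w20')
E
```

```text
25.0 tcp [0.4673 0.2602 0.0137] rpy [-3.1415e+00  2.0000e-04 -6.0000e-04] F [-0.2 -0.1 -0.2] gap 0.201 mm 18.4
```

View pics/w20.png

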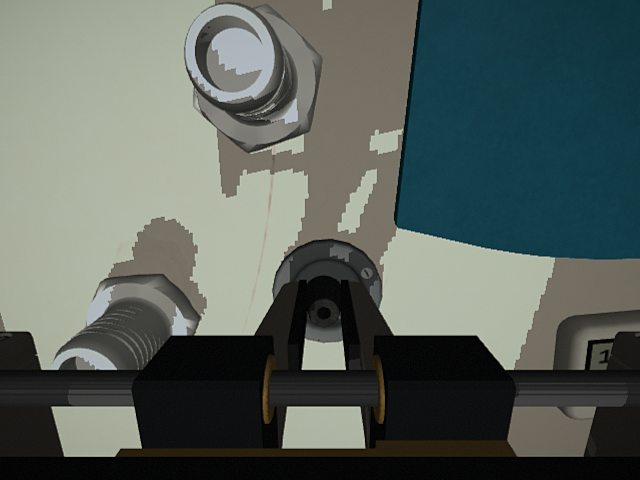

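It's about 1 mm above the floor and inside the rim. I'll lower 1 mm, release and rise.

>>> {"name": "play_rows", "arguments": {"increments": [[[0, 0, 0], [0, 0, 0.001], 0.1], [[0, 0, 0], [0, 0, 0.001], 0.1], [[0, 0, 0], [0, 0, 0.001], 0.3], [[0, 0, 0], [0, 0, 0.001], 0.45], [[0, 0, 0], [0, 0, 0.001], 0.45], [[0, 0, 0], [0, 0, -0.03], 0.5], [[0, 0, 0], [0, 0, -0.075], 0.5], [[0, 0, 0], [0, 0, -0.12], 0.5], [[0, 0, 0], [0, 0, -0.15], 0.5], [[0, 0, 0], [0, 0, -0.15], 0.5]]}}

```text
time_s: 26.05
tcp_pos: [0.4705, 0.2612, 0.1692]
ee_rot: [1.0, -0.0, 0.005, -0.001]
contact_force: [0.7, -0.0, -0.3]
finger_gap: 0.502
```

```bash
python3 - <<'E'
from h import *
d,im,pr,ray=look('wrist','w21',['bung_mid'])
cv2.imwrite('pics/w21c.png',cv2.resize(im[170:310,220:420],None,fx=4,fy=4))
E
```

```text
26.05 tcp [0.4705 0.2612 0.1692] rpy [-3.1387e+00  1.0000e-04 -1.5500e-02] F [ 0.7 -0.  -0.3] gap 0.502 mm 46.2
bung_mid 0.78 [0.4624 0.26   0.014 ] [325. 242.]
```

View pics/w21c.png

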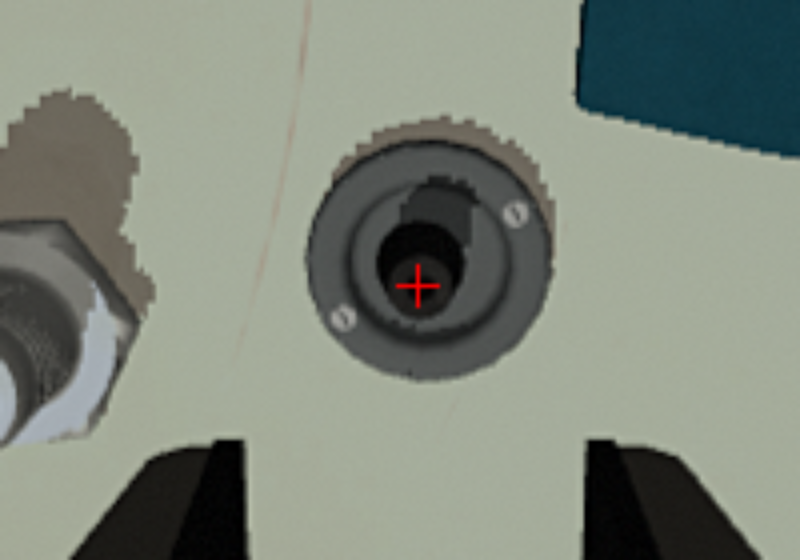

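The bung is inside the small recess. Taking final overall views.

```bash
python3 - <<'E'
from h import *
d,im,_,_=look('top','t22');cv2.imwrite('pics/t22c.png',cv2.resize(im[170:310,130:530],None,fx=2,fy=2,interpolation=3))
a=im
d,im,_,_=look('scene','s22',['bottle_mid','petri_mid','timer_mid','beaker_mid']);cv2.imwrite('pics/s22c.png',cv2.resize(im[170:350,200:460],None,fx=3,fy=3,interpolation=3))
E
```

```text
26.15 tcp [0.4673 0.2601 0.1637] rpy [-3.1414e+00  4.0000e-04 -1.3000e-03] F [-0.5  0.1 -0.7] gap 0.499 mm 45.9
26.2 tcp [0.4663 0.2599 0.1623] rpy [ 3.1411e+00 -4.0000e-04 -3.1000e-03] F [-0.   0.8  0.1] gap 0.498 mm 45.8
bottle_mid 0.63 [ 0.51   -0.3557  0.0423] [418. 210.]
bottle_mid 0.49 [0.4193 0.0857 0.0096] [346. 277.]
petri_mid 0.67 [ 0.6221 -0.2384  0.0051] [370. 221.]
timer_mid 0.89 [0.4214 0.0832 0.0132] [346. 275.]
beaker_mid 0.78 [ 0.6663 -0.3972  0.0439] [390. 195.]
```

View pics/t22c.png

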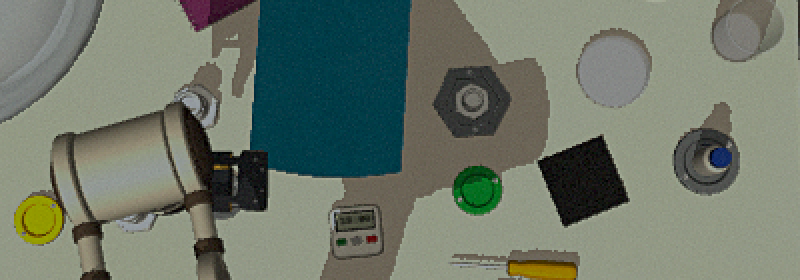

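View pics/s22c.png

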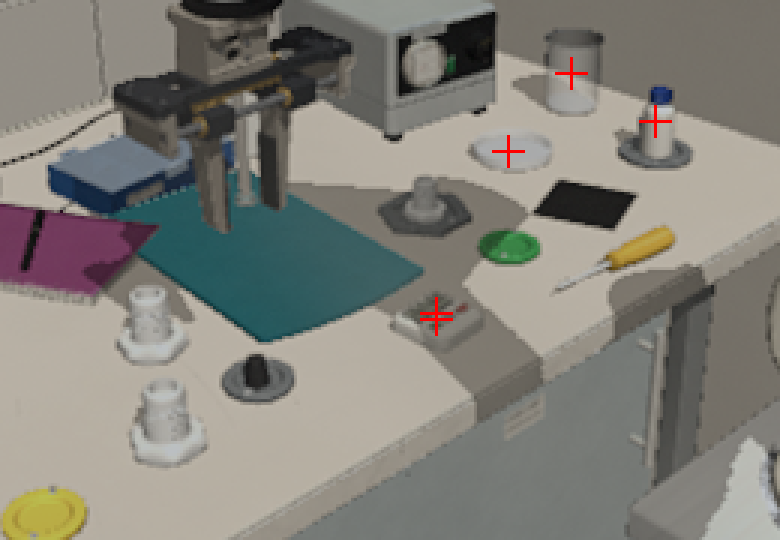

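All three parts stand upright in their own stands, and the dish, timer and beaker have not moved.

```bash
python3 -c "
from workcell import *
print(sign_off())"
```

```text
the job is handed in; nothing more can be done
None
```

The bottle, bung and plug are each upright and seated in their own stands, and I handed the job in at about 26 s. I moved the bung to the mat, the bottle to the wide stand, the plug to the hex stand, then the bung to the small stand.

- **Seating:** The last wrist, top and scene pictures show each part inside its recess. The bottle and the plug met the recess floor at the heights expected, with 9 N and 5 N on the tool. The bung showed no contact force before I released it, so its seating rests on its height (within about 1 mm of the floor) and the pictures.
- **Other objects:** The petri dish, timer and beaker were found where they started, within the networks' accuracy of about 4 mm. The plug and small-stand look-alikes were not touched.
- **Disagreements:** The networks gave some false hits, such as reporting the bung on the mat as the hex stand. I set these aside after comparing them with the pictures. The gripped widths read slightly small: 26 mm on the 28 mm plug stem, and 18 mm on the bung because the pads held it near its top. Neither slipped.

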